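# Push a xiangqi piece and tip the match clock

## Task

Play red's move at this board: with the fingertips, push the red-topped piece forward along the board until it sits centred on the green dot; slide it, do not lift it or tip it. Then stop your clock: press down the raised red end of the clock's lever until the lever snaps past its middle and stays down. Leave the other pieces, the tumbler, the phone and the spectacle case where they are, and finish with the hand clear of everything.

Things in the scene. Friction and masses are not known exactly. Their poses are not given: they have to be found in the camera images.
- red_piece: the piece to move: the only one with a solid red top; pale wooden disc 36 mm across, 15 mm high, origin at the centre of its underside; 22 g, slides freely on the board and starts about 80 mm on the robot's side of the green dot, on the same line of the board (along the board's x)
- green_dot_c (a point): centre of the flat printed green dot, 26 mm across, on the board (its height is the board's top face, 10 mm above the table); it may be drawn on the left, middle or right of three places 80 mm apart, the other two showing a yellow and a blue dot; its axes are the board's
- board: fixed wooden xiangqi board, 400 mm (its x, away from the robot) by 360 mm (its y), 10 mm thick, lines 40 mm apart; origin at the centre of its underside
- clock: fixed dark blue tournament clock, 200 mm (its x) by 100 mm (its y), stands left or right of the board; body 72 mm high, with a see-saw lever on top whose pivot is 94 mm above the clock's underside; two 6 mm thick grey ears beside the pivot rise to 102 mm. Origin at the centre of its underside; its x axis points away from the robot, give or take its yaw
- clock_lever (a joint): angle of the see-saw lever (rad), a white flat bar 180 x 32 x 10 mm along the clock's x with a red pad on the robot's end and a black pad on the far end. Starts at +0.18 (red end raised, far end down, against its stop); the other stable position is -0.18 (red end down). An over-centre spring drives it away from 0 to whichever side it is on; about 4 N down on the red end starts it moving, less as it nears 0
- red_end (a point): point on the lever's upper face in the middle of the red pad, 70 mm from the pivot towards the robot; its height is about 112 mm when raised and 87 mm when down
- black_a: bystander: piece with a black ring and cross on its top, on the far half of the board, ahead of the yellow dot; wooden disc 36 mm across, 15 mm high, origin at the centre of its underside
- black_b: bystander: piece with a black ring and cross on its top, on the far half of the board, ahead of the blue dot; wooden disc 36 mm across, 15 mm high, origin at the centre of its underside
- black_c: bystander: piece with a black ring and cross on its top, on the far half of the board; wooden disc 36 mm across, 15 mm high, origin at the centre of its underside
- captured: bystander: piece with a black ring and cross on its top, on the table, beyond the far end of the clock; wooden disc 36 mm across, 15 mm high, origin at the centre of its underside
- tumbler: bystander: upright closed green glass tea tumbler, 64 mm across and 150 mm high, on the other side of the board from the clock; origin at the centre of its underside
- phone: bystander: black phone lying flat, 150 x 72 x 9 mm; origin at the centre of its underside
- spectacle_case: bystander: dark red spectacle case, 160 x 60 x 40 mm; origin at the centre of its underside

How it is judged:
By the outcome, as a careful person would: the job done as asked, in the order asked, and still so for the second after the job is handed in, with the robot touching nothing.
It also fails if it takes over 43 s, if anything falls off the work surface, if the arm or the gripper's body presses on something with over 40 N, if the wrist force passes 120 N, or if a joint passes its speed limit or range.

## Robot

A 6-joint arm with a two-finger parallel gripper is mounted at the origin on the work surface. World frame = base frame: x ahead of the robot, y to its left, z up, the work surface at z = 0. Lengths are in mm, angles in rad, forces in N, time in s.
With the tool pointing down it reaches from about 400 to 925 mm from the base axis. Payload 12.5 kg.
Tool frame: the origin (TCP) lies on the centre line of the jaws, within the pads' length; the fingertips stand 14 mm ahead of it and the grasp point (between the pads) lies 5 mm behind it; z points along the fingers, x is the direction in which the jaws open and shut, and the axes are right-handed (so a half turn about z gives the same grasp; the last joint's range is limited). The gripper opens to 95 mm and grips with 3 to 60 N. Pads are 20 mm wide; open, the fingers measure 119 mm over their backs; the gripper's body (75 mm by 180 mm) begins 59 mm behind the grasp point.
Start: joints at [1.166, 0.491, 1.559, -0, 1.092, -0.106], TCP at [183.966, 597.329, 228.661] pointing down, gripper open.
Joint ranges: [-3.1, 3.1], [-0.84, 2.19], [0.05, 2.79], [-1.13, 4.28], [0.06, 2.93], [-2.69, 2.69]. Speed limits (rad/s): [2.22, 2.22, 2.79, 3.14, 3.14, 3.14].

## Interface

Orientations are given as [roll, pitch, yaw] about the fixed x, y, z axes, in that order (R = Rz(yaw) Ry(pitch) Rx(roll)).
In Python, from cell import state, read_camera, job_done gives the robot as it stands.
- The arm moves only by the shell command python3 -m handwheel 'ROWS'. ROWS is JSON, a list of rows, each an object of numbers: "hand": the finger opening in m, from 0 to 0.0951; "x", "y", "z": the shift along the world's x, y, z in m; "spin": the turn about the world's z in units of 5 degrees (1.0 is 5 degrees). In form: [{"hand": .., "x": .., "y": .., "z": .., "spin": ..}, ...]. A call has 1 to 20 rows; each row is the pose to reach, as a shift and turn from the pose commanded when the call began; what a row does not reach only later rows make up. A row lasts 1/12 s, in which the tool goes at most 41.7 mm and 7.16 degrees, less where a joint would pass 70% of its speed; a pose out of reach is approached as far as the arm can. A call with a gripper value outside its range is refused whole. The fingers move at their own pace and stop on an object; the grip force is fixed at half the most. Time passes only in rows, so rows that repeat a pose let the fingers close. It gives the time, the measured TCP pose, the force and the opening at its end, in the units of the state.
- state(): the state, without advancing time (a new reading comes with each control period).
- read_camera(name): name is "scene" or "top" or "wrist"; returns a dict with "img" (420x560x3 uint8, red, green, blue), "fx", "fy", "cx", "cy" (pixels), "D" ([k1, k2, p1, p2, k3] as OpenCV has them; the pictures are not rectified), "T" (4x4, takes a point from camera to world coordinates). Camera axes: x right, y down, z forward; pixel columns grow to the right and rows downward; lengths in mm; the calibration is good to about 2 mm. A picture is of the moment at which its call begins. There is no depth.
- job_done(): hands the job in, once; it reports no verdict.
The state is a dict: "t": time; "joints": joint angles; "qvel": joint speeds; "tau": joint torques, N m; "eef_pos": TCP position; "tcp_rot": TCP orientation; "ft_force": force on the tool from outside, world axes, zero at the start; "moment": the same for the moment, N m; "opening": opening from 0.0 (shut) to 1.0 (fully open).
Only numpy, scipy, OpenCV 4.12 (cv2) and the standard library are available. Lean on these libraries where they do the work, as an engineer would, in place of code of your own. Each camera call takes 0.05 s, during which the arm holds its last target. There are 200 camera calls.

## Working session

There is one attempt and no reset: what is moved stays moved. The work goes in short steps, Python scripts to look and compute and a shell command to move; the robot and the scene stay as the last step left them, time stands still between calls to the robot, and variables do not carry over. Pictures are saved under pics/ and viewed, about 8 in all and at most 12, crops included, and the job is handed in when it is done.

```bash
mkdir -p pics; cat > h.py <<'E'
import numpy as np, cv2
from cell import state, read_camera, job_done
def snap(name,fn,crop=None,scale=1):
    c=read_camera(name); im=cv2.cvtColor(c["img"],cv2.COLOR_RGB2BGR)
    cv2.imwrite(f"pics/{fn}_raw.png",im)
    if crop: u0,v0,u1,v1=crop; im=im[v0:v1,u0:u1]
    if scale!=1: im=cv2.resize(im,None,fx=scale,fy=scale,interpolation=cv2.INTER_CUBIC)
    cv2.imwrite(f"pics/{fn}.png",im)
    np.savez(f"pics/{fn}.npz",**{k:np.array(c[k]) for k in("fx","fy","cx","cy","D","T")})
    return c
def p2w(fn,pts,z):
    c=np.load(f"pics/{fn}.npz");K=np.array([[c["fx"],0,c["cx"]],[0,c["fy"],c["cy"]],[0,0,1.]])
    u=cv2.undistortPoints(np.array(pts,float).reshape(-1,1,2),K,c["D"]).reshape(-1,2)
    d=np.c_[u,np.ones(len(u))]@c["T"][:3,:3].T;o=c["T"][:3,3]
    z=np.broadcast_to(z,len(u))
    return o+d*((z-o[2])/d[:,2])[:,None]
def w2p(fn,P):
    c=np.load(f"pics/{fn}.npz");K=np.array([[c["fx"],0,c["cx"]],[0,c["fy"],c["cy"]],[0,0,1.]])
    Ti=np.linalg.inv(c["T"]);P=np.array(P,float).reshape(-1,3)
    return cv2.projectPoints(P,cv2.Rodrigues(Ti[:3,:3])[0],Ti[:3,3],K,c["D"])[0].reshape(-1,2)
E
python3 - <<'E'
from h import *
np.set_printoptions(precision=3,suppress=True)
snap("top","top0",scale=1.4);snap("scene","sc0",scale=1.4)
print(state()); print(np.load("pics/top0.npz")["T"])
E
```

```text
{'t': 0.1, 'joints': array([ 1.166,  0.491,  1.559,  0.   ,  1.092, -0.106]), 'qvel': array([-0.   , -0.001, -0.003, -0.001, -0.   ,  0.001]), 'tau': array([  0.003, -61.363, -25.86 ,   0.069,   0.047,  -0.   ]), 'eef_pos': array([183.85 , 597.114, 228.116]), 'tcp_rot': array([-3.141,  0.001,  1.272]), 'ft_force': array([-0.867,  0.097,  0.415]), 'moment': array([ 0.023, -0.007, -0.019]), 'opening': 1.0013946163050076}
[[   0.029   -0.994    0.108  383.8  ]
 [  -1.      -0.028    0.007   -5.387]
 [  -0.004   -0.108   -0.994 1468.314]
 [   0.       0.       0.       1.   ]]
```

View pics/top0.png

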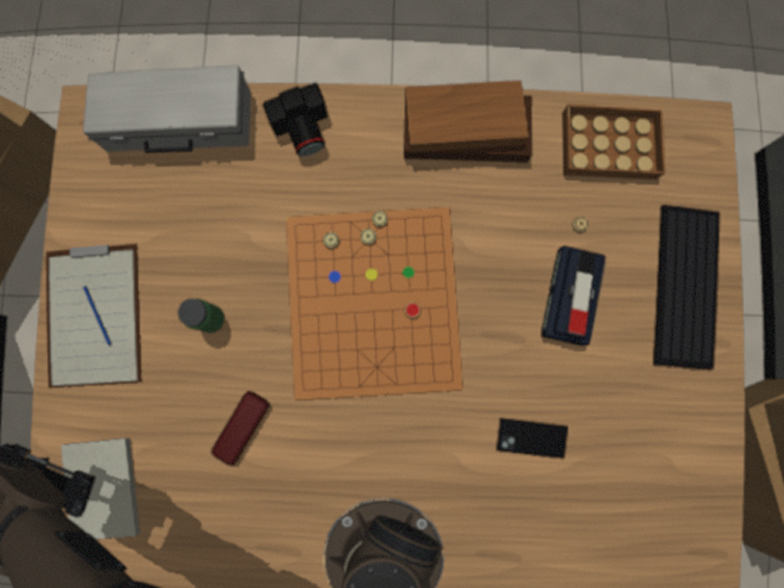

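View pics/sc0.png

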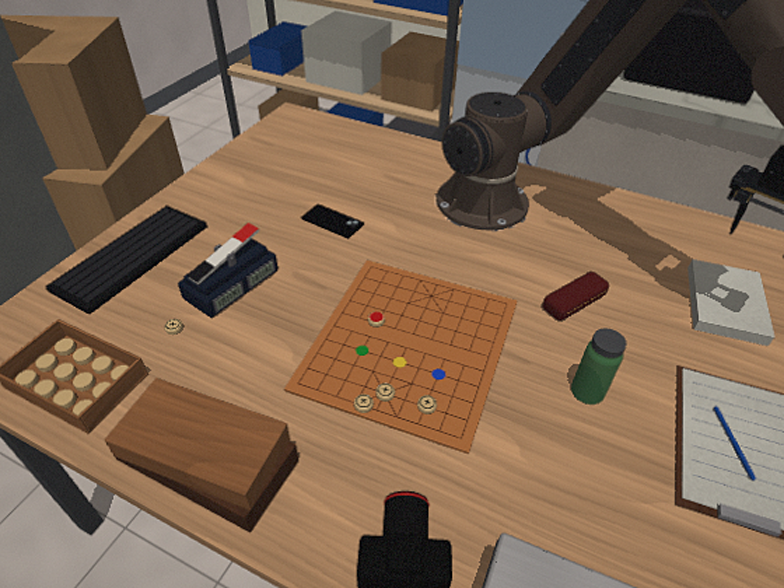

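The top view (1.4×) shows the red piece at (413,310), the green dot at (408,272), and the clock on the right with its red pad at (578,322). Next I'll measure centroids in both cameras.

```bash
cat >> h.py <<'E'
def blob(fn,col,near,r=14):
    im=cv2.imread(f"pics/{fn}_raw.png").astype(int);b,g,rd=im[...,0],im[...,1],im[...,2]
    m={"red":(rd>110)&(g<0.38*rd)&(b<0.45*rd),"green":(g>1.4*rd)&(g>1.2*b)&(g>60),"yellow":(rd>150)&(g>0.75*rd)&(b<0.45*rd),"blue":(b>1.4*rd)&(b>80)}[col]
    v,u=np.nonzero(m);k=np.hypot(u-near[0],v-near[1])<r
    return np.array([u[k].mean(),v[k].mean()]),k.sum()
E
python3 - <<'E'
from h import *
np.set_printoptions(precision=1,suppress=True)
for fn,s in (("top0",{"red":(413,310),"green":(408,272),"yellow":(371,274),"blue":(335,277)}),("sc0",{"red":(376,317),"green":(362,350),"yellow":(400,362),"blue":(438,374)})):
    for c,p in s.items():
        q,n=blob(fn,c,np.array(p)/1.4);print(fn,c,q,n,p2w(fn,[q],25 if c=="red" else 10)[0])
q,n=blob("top0","red",(578/1.4,322/1.4),20);print("pad",q,n,p2w("top0",[q],112))
q,n=blob("sc0","red",(246/1.4,233/1.4),20);print("pad",q,n,p2w("sc0",[q],112))
print("boardcorners",p2w("top0",np.array([(288,218),(447,208),(462,388),(295,399)])/1.4,10))
E
```

```text
top0 red [294.3 220.9] 50 [531.1 -48.2  25. ]
top0 green [291.3 194. ] 42 [614.1 -37.6  10. ]
top0 yellow [265.  195.5] 76 [607.3  42.1  10. ]
top0 blue [238.6 197.3] 49 [599.5 121.9  10. ]
sc0 red [268.4 225.9] 49 [530.6 -46.2  25. ]
sc0 green [258.3 249.8] 51 [613.  -35.8  10. ]
sc0 yellow [285.  258.1] 56 [605.8  43.7  10. ]
sc0 blue [312.9 266.9] 53 [599.  123.8  10. ]
pad [412.6 229.4] 173 [[ 507.4 -380.9  112. ]]
pad [174.9 165.7] 112 [[ 509.4 -377.2  112. ]]
boardcorners [[ 726.   228.3   10. ]
 [ 757.8 -120.    10. ]
 [ 366.9 -159.5   10. ]
 [ 333.   195.7   10. ]]
```

```bash
python3 -m handwheel '[{"hand":0.022,"x":0.2,"y":-0.25,"z":0,"spin":2},{"hand":0.022,"x":0.2,"y":-0.25,"z":0,"spin":2},{"hand":0.022,"x":0.2,"y":-0.25,"z":0,"spin":2},{"hand":0.022,"x":0.2,"y":-0.25,"z":0,"spin":2},{"hand":0.022,"x":0.2,"y":-0.25,"z":0,"spin":2},{"hand":0.022,"x":0.2,"y":-0.25,"z":0,"spin":2},{"hand":0.022,"x":0.2,"y":-0.25,"z":0,"spin":2},{"hand":0.022,"x":0.2,"y":-0.25,"z":0,"spin":2},{"hand":0.022,"x":0.2975,"y":-0.6505,"z":-0.08,"spin":4.9},{"hand":0.022,"x":0.2975,"y":-0.6505,"z":-0.08,"spin":4.9},{"hand":0.022,"x":0.2975,"y":-0.6505,"z":-0.08,"spin":4.9},{"hand":0.022,"x":0.2975,"y":-0.6505,"z":-0.08,"spin":4.9},{"hand":0.022,"x":0.2975,"y":-0.6505,"z":-0.08,"spin":4.9},{"hand":0.022,"x":0.2975,"y":-0.6505,"z":-0.08,"spin":4.9},{"hand":0.022,"x":0.2975,"y":-0.6505,"z":-0.08,"spin":4.9},{"hand":0.022,"x":0.2975,"y":-0.6505,"z":-0.08,"spin":4.9},{"hand":0.022,"x":0.2975,"y":-0.6505,"z":-0.08,"spin":4.9},{"hand":0.022,"x":0.2975,"y":-0.6505,"z":-0.08,"spin":4.9},{"hand":0.022,"x":0.2975,"y":-0.6505,"z":-0.08,"spin":4.9},{"hand":0.022,"x":0.2975,"y":-0.6505,"z":-0.08,"spin":4.9}]'
python3 - <<'E'
from h import *
snap("wrist","w1",scale=1.4);s=state();print(s["t"],s["eef_pos"],s["tcp_rot"],s["opening"],s["joints"])
E
```

```text
t: 1.77
eef_pos: [481.7, -55.8, 147.8]
tcp_rot: [-3.141, -0.0, 1.696]
ft_force: [-0.0, 0.4, -0.3]
opening: 0.237
1.8167 [481.30703211 -54.09331741 148.14409848] [-3.14052905e+00 -5.99345792e-04  1.69686257e+00] 0.23325725179595183 [-2.48494954e-01  4.05236662e-01  1.98580069e+00  2.46963382e-04
  7.51764457e-01 -1.94553834e+00]
```

View pics/w1.png

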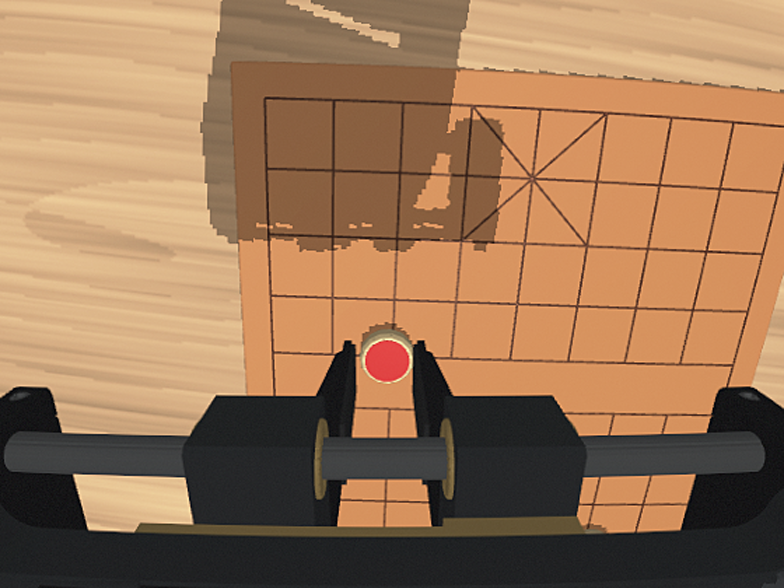

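The wrist view shows the red top at (387,360), laterally between the fingertips (350 and 420). The picture's up direction is towards the robot. I'll refine the piece position.

```bash
python3 - <<'E'
from h import *
np.set_printoptions(precision=1,suppress=True)
q,n=blob("w1","red",(387/1.4,360/1.4),25);print(q,n,p2w("w1",[q],25))
s=state();e=s["eef_pos"];print(w2p("w1",[[e[0],e[1],e[2]-14],[531,-47,25],[531,-47,10]])*1.4)
# top-cam lever: red/white blobs for lever axis
c=np.load("pics/w1.npz");print(c["T"])
snap("top","top1",crop=(370,150,450,260),scale=5)
E
```

```text
[276.1 257.4] 704 [[529.1 -47.6  25. ]]
[[387.2 369.5]
 [387.1 363.1]
 [386.9 353.3]]
[[ -0.1   0.9   0.3 396.7]
 [  1.    0.1   0.  -66.2]
 [  0.    0.3  -1.  304.5]
 [  0.    0.    0.    1. ]]
```

View pics/top1.png

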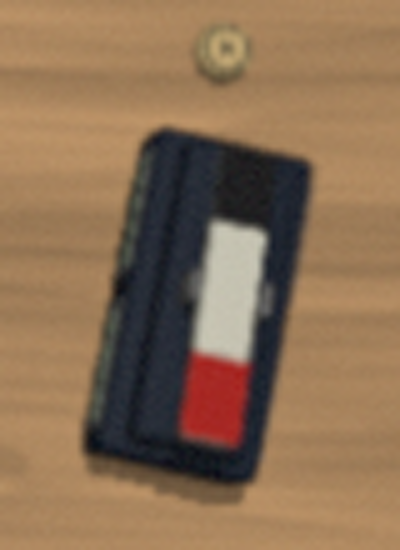

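```bash
python3 -m handwheel '[{"hand":0.022,"x":0,"y":0,"z":-0.04,"spin":0},{"hand":0.022,"x":0,"y":0,"z":-0.08,"spin":0},{"hand":0.022,"x":0,"y":0,"z":-0.105,"spin":0},{"hand":0.022,"x":0,"y":0,"z":-0.1197,"spin":0},{"hand":0.022,"x":0,"y":0,"z":-0.1197,"spin":0},{"hand":0.022,"x":0.009,"y":0.0011,"z":-0.1197,"spin":0},{"hand":0.022,"x":0.018,"y":0.0023,"z":-0.1197,"spin":0},{"hand":0.022,"x":0.022,"y":0.0028,"z":-0.1197,"spin":0},{"hand":0.022,"x":0.026,"y":0.0033,"z":-0.1197,"spin":0},{"hand":0.022,"x":0.030,"y":0.0038,"z":-0.1197,"spin":0},{"hand":0.022,"x":0.034,"y":0.0043,"z":-0.1197,"spin":0},{"hand":0.022,"x":0.038,"y":0.0048,"z":-0.1197,"spin":0},{"hand":0.022,"x":0.042,"y":0.0053,"z":-0.1197,"spin":0},{"hand":0.022,"x":0.042,"y":0.0053,"z":-0.1197,"spin":0},{"hand":0.022,"x":0.042,"y":0.0053,"z":-0.1197,"spin":0}]'
python3 - <<'E'
from h import *
snap("wrist","w2",scale=1.4);s=state();print(s["t"],s["eef_pos"],s["ft_force"],s["opening"])
q,n=blob("w2","red",(387/1.4,360/1.4),60);print(q,n,p2w("w2",[q],25))
c=snap("top","top2",crop=(190,140,340,300),scale=3.7)
E
```

```text
t: 3.12
eef_pos: [523.5, -47.9, 28.9]
tcp_rot: [-3.142, -0.0, 1.7]
ft_force: [0.3, 0.4, -0.1]
opening: 0.23
3.1667 [523.31978313 -47.86982592  28.87103795] [-0.36741841 -0.25727605 -0.39591319] 0.23279703271056423
[273.98052692 302.78579611] 873 [[541.52858228 -45.31223053  25.        ]]
```

View pics/w2.png

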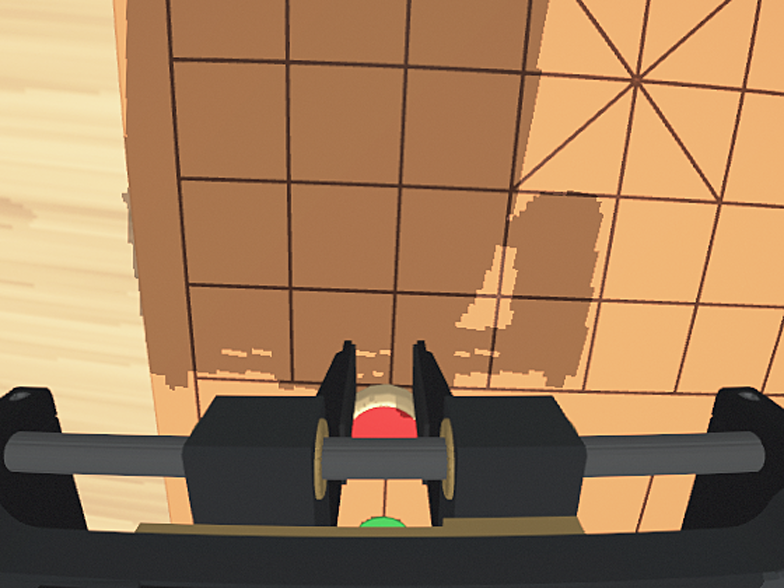

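View pics/top2.png

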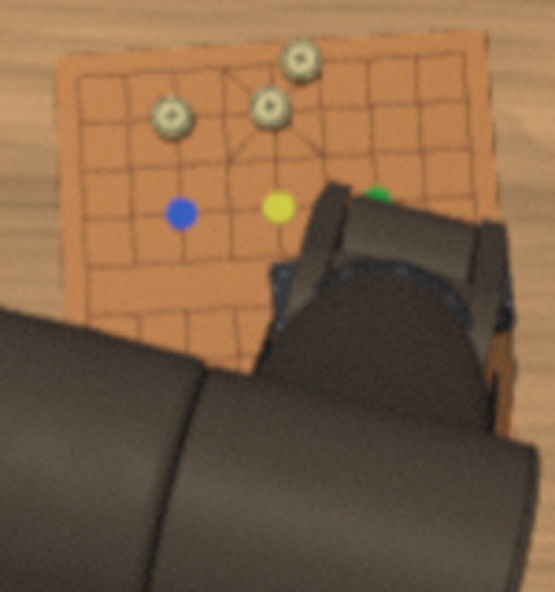

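The wrist view shows the piece's rear lower edge at (385,386), with the red starting at y≈405. The piece has seated against the fingers. The dot's near edge is at (383,517).

```bash
python3 - <<'E'
from h import *
np.set_printoptions(precision=1,suppress=True)
f=lambda p,z:p2w("w2",[np.array(p)/1.4],z)[0]
print("rear bottom",f((385,386),10),"red rear",f((385,406),25))
print("green near edge",f((383,517),10))
# predicted image of disc for candidate centres ahead of TCP
e=np.array([523.3,-47.9]);u=np.array([.992,.127])
for d in(20,22,24,26,28):
    c=e+u*d; r=c-18*u; print(d,w2p("w2",[[*r,10],[*r,25]])*1.4)
# red radius from w1
im=cv2.imread("pics/w1_raw.png");print("red radius est px->mm",np.ptp(p2w("w1",[(276.1-np.sqrt(704/np.pi),257.4),(276.1+np.sqrt(704/np.pi),257.4)],25)[:,1])/2)
E
```

```text
rear bottom [533.3 -45.8  10. ] red rear [533.6 -45.8  25. ]
green near edge [600.3 -38.   10. ]
20 [[383.  368. ]
 [382.9 386.1]]
22 [[383.  372.5]
 [382.9 390.8]]
24 [[383.  376.9]
 [382.9 395.5]]
26 [[383.  381.3]
 [382.9 400.2]]
28 [[383.  385.7]
 [382.9 404.8]]
red radius est px->mm 13.310068847018265
```

```bash
python3 -m handwheel '[{"hand":0.022,"x":0.005,"y":0.0006,"z":0,"spin":0},{"hand":0.022,"x":0.010,"y":0.0013,"z":0,"spin":0},{"hand":0.022,"x":0.015,"y":0.0019,"z":0,"spin":0},{"hand":0.022,"x":0.020,"y":0.0025,"z":0,"spin":0},{"hand":0.022,"x":0.025,"y":0.0031,"z":0,"spin":0},{"hand":0.022,"x":0.030,"y":0.0038,"z":0,"spin":0},{"hand":0.022,"x":0.035,"y":0.0044,"z":0,"spin":0},{"hand":0.022,"x":0.040,"y":0.005,"z":0,"spin":0},{"hand":0.022,"x":0.045,"y":0.0056,"z":0,"spin":0},{"hand":0.022,"x":0.049,"y":0.0061,"z":0,"spin":0},{"hand":0.022,"x":0.052,"y":0.0065,"z":0,"spin":0},{"hand":0.022,"x":0.0535,"y":0.0067,"z":0,"spin":0},{"hand":0.022,"x":0.0535,"y":0.0067,"z":0,"spin":0},{"hand":0.022,"x":0.0535,"y":0.0067,"z":0,"spin":0}]'
python3 -m handwheel '[{"hand":0.022,"x":-0.02,"y":-0.0025,"z":0,"spin":0},{"hand":0.022,"x":-0.04,"y":-0.005,"z":0.01,"spin":0},{"hand":0.022,"x":-0.06,"y":-0.0075,"z":0.04,"spin":0},{"hand":0.022,"x":-0.09,"y":-0.0112,"z":0.07,"spin":0},{"hand":0.022,"x":-0.11,"y":-0.0137,"z":0.10,"spin":0},{"hand":0.022,"x":-0.11,"y":-0.0137,"z":0.12,"spin":0},{"hand":0.022,"x":-0.11,"y":-0.0137,"z":0.12,"spin":0},{"hand":0.022,"x":-0.11,"y":-0.0137,"z":0.12,"spin":0}]'
python3 - <<'E'
from h import *
np.set_printoptions(precision=1,suppress=True)
snap("wrist","w3",scale=1.4);s=state();print(s["t"],s["eef_pos"])
snap("scene","sc3",crop=(200,180,360,340),scale=3.7)
snap("top","top3",crop=(190,140,340,300),scale=3.7)
E
```

```text
t: 4.38
eef_pos: [576.9, -41.2, 28.9]
tcp_rot: [-3.141, -0.0, 1.7]
ft_force: [0.3, -0.2, -0.2]
opening: 0.228
t: 5.05
eef_pos: [467.3, -55.1, 149.9]
tcp_rot: [3.139, 0.001, 1.699]
ft_force: [0.8, -0.7, -0.3]
opening: 0.231
5.1 [467.  -54.9 148.9]
```

View pics/w3.png

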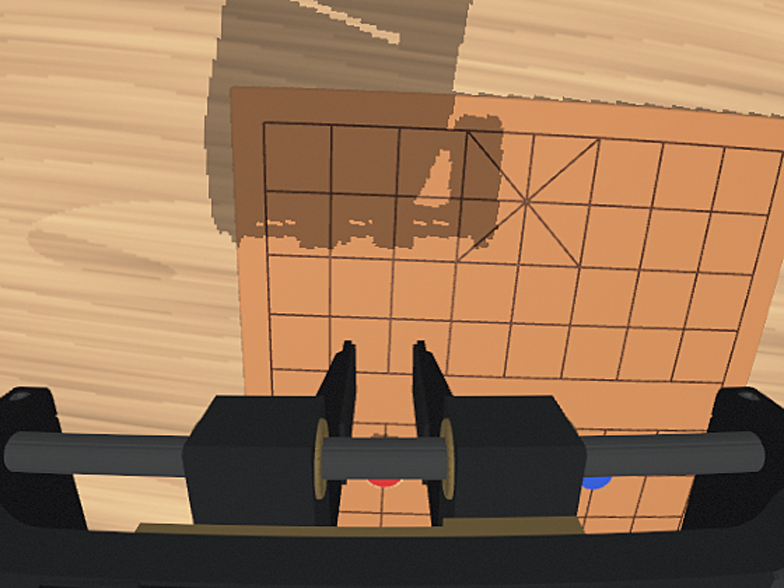

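View pics/sc3.png

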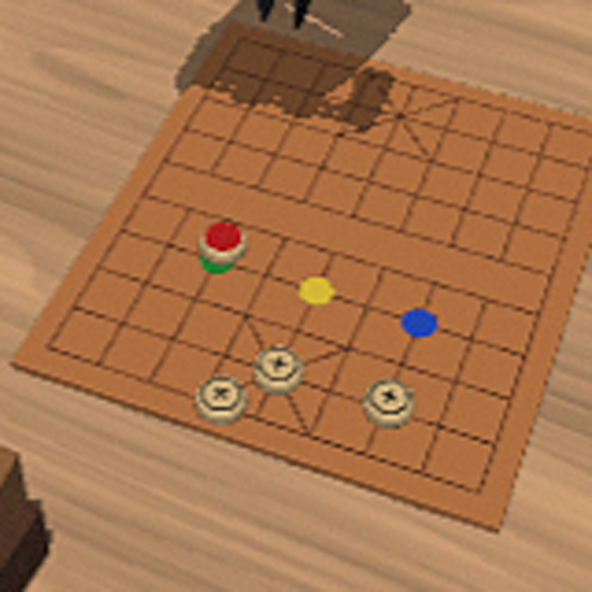

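The scene crop shows the red top at (223,237), partly covering the dot, whose green shows at (216,264). It is short of the dot and lined up with it.

```bash
python3 - <<'E'
from h import *
np.set_printoptions(precision=1,suppress=True)
q,n=blob("sc3","red",(200+223/3.7,180+237/3.7));print(q,n,p2w("sc3",[q],25)[0])
# fine: first picture
q,n=blob("sc0","red",(268.4,225.9));print("sc0",p2w("sc0",[q],25)[0])
for col,p in(("yellow",(285,258)),("blue",(313,267))):
    for f in("sc0","sc3"): print(f,col,p2w(f,[blob(f,col,p)[0]],10)[0])
try:
    q,n=blob("top3","red",(291,200));print("top",q,n,p2w("top3",[q],25)[0])
    print(p2w("top3",[blob("top3","yellow",(265,195.5))[0]],10)[0])
except Exception as e: print(e)
E
```

```text
[260.  243.3] 57 [601.  -36.5  25. ]
sc0 [530.6 -46.2  25. ]
sc0 yellow [605.8  43.7  10. ]
sc3 yellow [606.   43.9  10. ]
sc0 blue [599.  123.8  10. ]
sc3 blue [599.  123.8  10. ]
top [291.6 197.2] 48 [601.9 -38.2  25. ]
[607.1  42.3  10. ]
```

View pics/top3.png

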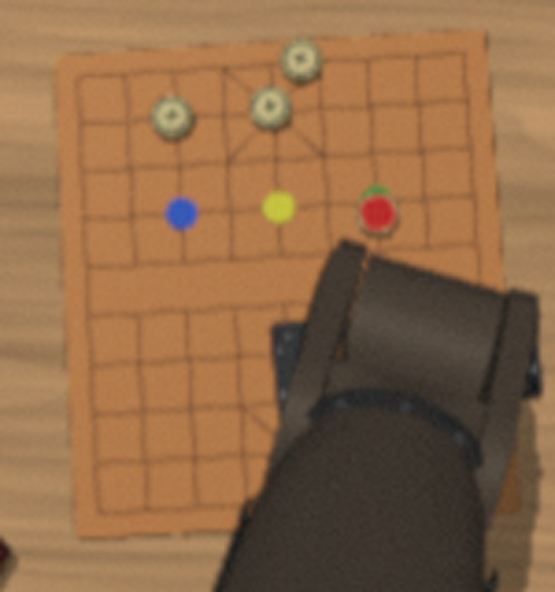

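Both cameras agree that 12.1 mm in x and 0.65 mm in y remain, so this is the final push.

```bash
python3 -m handwheel '[{"hand":0.022,"x":0.03,"y":0.0037,"z":-0.03,"spin":0},{"hand":0.022,"x":0.055,"y":0.0067,"z":-0.06,"spin":0},{"hand":0.022,"x":0.075,"y":0.009,"z":-0.09,"spin":0},{"hand":0.022,"x":0.085,"y":0.0102,"z":-0.12,"spin":0},{"hand":0.022,"x":0.09,"y":0.0108,"z":-0.12,"spin":0},{"hand":0.022,"x":0.096,"y":0.0115,"z":-0.12,"spin":0},{"hand":0.022,"x":0.102,"y":0.0122,"z":-0.12,"spin":0},{"hand":0.022,"x":0.107,"y":0.0128,"z":-0.12,"spin":0},{"hand":0.022,"x":0.110,"y":0.0131,"z":-0.12,"spin":0},{"hand":0.022,"x":0.113,"y":0.0134,"z":-0.12,"spin":0},{"hand":0.022,"x":0.116,"y":0.0137,"z":-0.12,"spin":0},{"hand":0.022,"x":0.119,"y":0.0141,"z":-0.12,"spin":0},{"hand":0.022,"x":0.121,"y":0.0143,"z":-0.12,"spin":0},{"hand":0.022,"x":0.1221,"y":0.0144,"z":-0.12,"spin":0},{"hand":0.022,"x":0.1221,"y":0.0144,"z":-0.12,"spin":0},{"hand":0.022,"x":0.1221,"y":0.0144,"z":-0.12,"spin":0},{"hand":0.022,"x":0.1221,"y":0.0144,"z":-0.12,"spin":0}]'
python3 -m handwheel '[{"hand":0.022,"x":-0.02,"y":-0.0025,"z":0,"spin":0},{"hand":0.022,"x":-0.04,"y":-0.005,"z":0.01,"spin":0},{"hand":0.022,"x":-0.06,"y":-0.0075,"z":0.04,"spin":0},{"hand":0.022,"x":-0.09,"y":-0.0112,"z":0.07,"spin":0},{"hand":0.022,"x":-0.12,"y":-0.015,"z":0.11,"spin":0},{"hand":0.022,"x":-0.12,"y":-0.015,"z":0.14,"spin":0},{"hand":0.022,"x":-0.12,"y":-0.015,"z":0.15,"spin":0},{"hand":0.022,"x":-0.12,"y":-0.015,"z":0.15,"spin":0}]'
python3 - <<'E'
from h import *
np.set_printoptions(precision=1,suppress=True)
snap("scene","sc4",crop=(200,180,360,340),scale=3.7)
snap("top","top4",crop=(190,140,340,300),scale=3.7)
print(state()["eef_pos"])
q,n=blob("sc4","red",(258.3,239));print("sc",q,n,p2w("sc4",[q],25)[0]," goal 613.0 -35.8")
q,n=blob("top4","red",(291,193));print("top",q,n,p2w("top4",[q],25)[0]," goal 614.1 -37.6")
E
```

```text
t: 6.62
eef_pos: [589.0, -40.5, 29.0]
tcp_rot: [-3.142, -0.0, 1.7]
ft_force: [-0.2, 1.0, -0.0]
opening: 0.231
t: 7.28
eef_pos: [469.7, -55.8, 182.0]
tcp_rot: [3.136, 0.002, 1.699]
ft_force: [-0.3, 0.3, 0.8]
opening: 0.23
[469.  -55.5 178.9]
sc [258.1 246.3] 59 [613.1 -36.   25. ]  goal 613.0 -35.8
top [291.5 193.3] 48 [614.  -37.6  25. ]  goal 614.1 -37.6
```

Placed to within about 0.2 mm in both views. Next I'll move above the red pad with the fingers closed, and verify from the cameras before pressing.

```bash
python3 -m handwheel '[{"hand":0,"x":0.005,"y":-0.04,"z":0,"spin":0},{"hand":0,"x":0.01,"y":-0.08,"z":0,"spin":0},{"hand":0,"x":0.015,"y":-0.12,"z":0,"spin":0},{"hand":0,"x":0.02,"y":-0.16,"z":0,"spin":0},{"hand":0,"x":0.025,"y":-0.2,"z":0,"spin":0},{"hand":0,"x":0.03,"y":-0.24,"z":0,"spin":0},{"hand":0,"x":0.0394,"y":-0.28,"z":0,"spin":0},{"hand":0,"x":0.0394,"y":-0.31,"z":0,"spin":0},{"hand":0,"x":0.0394,"y":-0.3235,"z":-0.01,"spin":0},{"hand":0,"x":0.0394,"y":-0.3235,"z":-0.03,"spin":0},{"hand":0,"x":0.0394,"y":-0.3235,"z":-0.03,"spin":0},{"hand":0,"x":0.0394,"y":-0.3235,"z":-0.03,"spin":0}]'
python3 - <<'E'
from h import *
np.set_printoptions(precision=1,suppress=True)
s=state();print(s["eef_pos"],s["opening"],s["joints"]);snap("wrist","w5",scale=1.2)
snap("scene","sc5",crop=(110,120,250,230),scale=3.5)
a=np.vstack([cv2.resize(cv2.imread("pics/w5.png"),(500,375)),cv2.resize(cv2.imread("pics/sc5.png"),(500,220))]);cv2.imwrite("pics/c5.png",a)
e=s["eef_pos"];print(w2p("w5",[[e[0],e[1],e[2]-14],[508.5,-379,112]])*500/560)
E
```

```text
t: 8.38
eef_pos: [507.8, -377.8, 146.6]
tcp_rot: [-3.139, -0.004, 1.7]
ft_force: [-0.2, -0.1, 0.7]
opening: 0.004
[ 507.8 -377.8  146.6] 0.004239951834713488 [-0.7  0.6  1.6  0.   0.9 -2.4]
[[244.1 235.7]
 [242.2 222.8]]
```

View pics/c5.png

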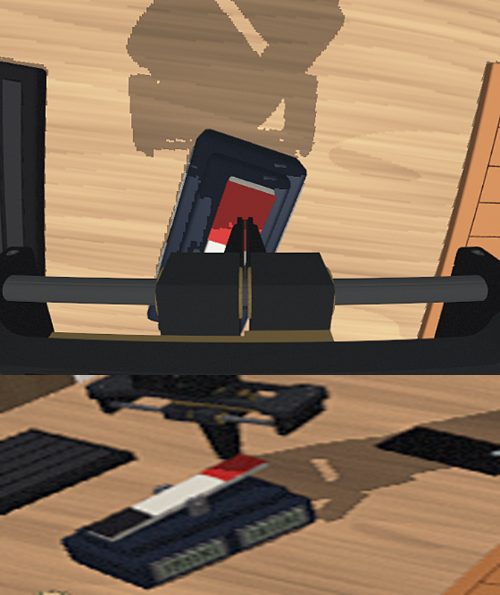

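The fingertips are over the red pad: the landing point is (242,222), and the pad runs from (252,182) to about (226,243). I'll press now, 3 mm further towards the robot.

```bash
python3 -m handwheel '[{"hand":0,"x":-0.003,"y":0,"z":-0.01,"spin":0},{"hand":0,"x":-0.003,"y":0,"z":-0.018,"spin":0},{"hand":0,"x":-0.003,"y":0,"z":-0.022,"spin":0},{"hand":0,"x":-0.003,"y":0,"z":-0.026,"spin":0},{"hand":0,"x":-0.003,"y":0,"z":-0.03,"spin":0},{"hand":0,"x":-0.003,"y":0,"z":-0.034,"spin":0},{"hand":0,"x":-0.003,"y":0,"z":-0.037,"spin":0},{"hand":0,"x":-0.003,"y":0,"z":-0.04,"spin":0},{"hand":0,"x":-0.003,"y":0,"z":-0.043,"spin":0},{"hand":0,"x":-0.003,"y":0,"z":-0.045,"spin":0},{"hand":0,"x":-0.003,"y":0,"z":-0.045,"spin":0},{"hand":0,"x":-0.003,"y":0,"z":-0.045,"spin":0}]'
python3 -m handwheel '[{"hand":0,"x":0,"y":0,"z":0.01,"spin":0},{"hand":0,"x":0,"y":0,"z":0.04,"spin":0},{"hand":0,"x":0,"y":0,"z":0.08,"spin":0},{"hand":0,"x":-0.04,"y":0.03,"z":0.1,"spin":0},{"hand":0,"x":-0.07,"y":0.06,"z":0.1,"spin":0},{"hand":0,"x":-0.07,"y":0.09,"z":0.1,"spin":0},{"hand":0,"x":-0.07,"y":0.12,"z":0.1,"spin":0},{"hand":0,"x":-0.07,"y":0.12,"z":0.1,"spin":0},{"hand":0,"x":-0.07,"y":0.12,"z":0.1,"spin":0}]'
python3 - <<'E'
from h import *
np.set_printoptions(precision=1,suppress=True)
s=state();print(s["t"],s["eef_pos"],s["qvel"]);snap("scene","sc6",crop=(110,120,360,320),scale=3.2)
snap("top","top6")
q,n=blob("sc6","red",(258.1,246.3));print("sc",q,n,p2w("sc6",[q],25)[0]," goal 613.0 -35.8")
q,n=blob("top6","red",(291,193));print("top",q,n,p2w("top6",[q],25)[0]," goal 614.1 -37.6")
E
```

```text
t: 9.48
eef_pos: [505.5, -379.0, 103.9]
tcp_rot: [-3.142, -0.0, 1.7]
ft_force: [0.2, -0.0, 0.1]
opening: 0.007
t: 10.23
eef_pos: [435.7, -258.2, 205.3]
tcp_rot: [3.14, 0.001, 1.701]
ft_force: [0.6, -0.1, -0.2]
opening: 0.002
10.2333 [ 435.7 -258.2  205.3] [-0.  0. -0. -0. -0. -0.]
sc [258.1 246.3] 59 [613.1 -36.   25. ]  goal 613.0 -35.8
top [291.4 193.3] 49 [613.8 -37.5  25. ]  goal 614.1 -37.6
```

View pics/sc6.png

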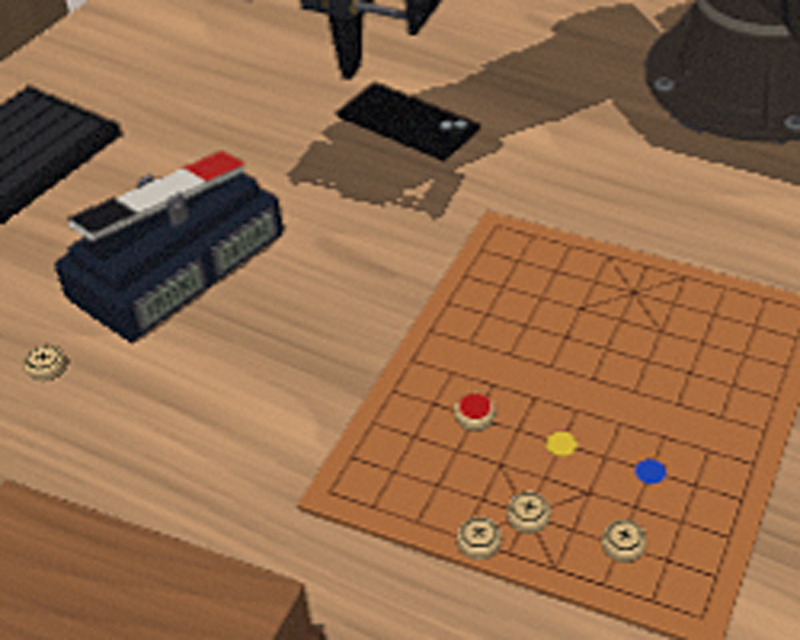

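The lever has snapped: the black far end is raised at (100,215) and the red end is down at (215,165). The piece covers the dot, the other pieces haven't moved, and the hand is clear. Handing in.

```bash
python3 -c "
from cell import job_done;print(job_done())"
```

```text
the job is handed in; nothing more can be done
None
```

I made red's move, then stopped the clock, and handed the job in. The last arm move ended at 10.2 s, against the 43 s limit.

- **Red piece:** I slid it forward with two fingertips, looked with about 12 mm to go, and corrected the last push. In the final pictures the scene camera puts it about 0.2 mm from the green dot's centre and the top camera about 0.3 mm. The two cameras differ by 1–2 mm in absolute position, so I compared piece and dot within each camera.
- **Clock:** I pressed the red end down with the fingers closed. The scene picture taken after the hand lifted shows the red end down and the black end raised. The force read near zero at the end of the press, as expected once the lever had snapped away.
- **Bystanders:** In the final scene picture the black pieces, captured piece and phone look unmoved. The tumbler and spectacle case were outside that crop. I didn't check them again, but after leaving the start the arm only worked on the other side of the board.
- **Hand:** It finished about 190 mm above the table (fingertips), between board and clock, touching nothing.

No check failed.

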